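# Set the painted jugs to dry, spouts to the mark

### The job

Set the two painted jugs out to dry: the one with magenta paint stands upright in the middle of the magenta tray, the one with yellow paint in the middle of the yellow tray, each turned so that its spout points straight at the white bar on that tray's rim. Set them down gently without tipping them, and leave the plain jug, the brushes (in the glass and lying) and the paint jars where they are.

Things in the scene. Friction and masses are not known exactly. Their poses are not given: they have to be found in the camera images.
- jug_magenta: loose white jug with magenta handle, spout and bands, about 280 g. Straight round open body, 56 mm diameter, 120 mm tall, wall 4 mm. Origin: centre of its underside; +z up, +x to the spout, -x to the handle. The body is bare on its +y and -y sides: grip across there from above, e.g. 90 mm up. Starts in a tray or on the coaster, standing on a floor 6 mm above the table
- tray_magenta: fixed round magenta drying tray, 130 mm outer diameter, floor 6 mm above the table, rim 14 mm high and 5 mm thick. One white bar (30 mm long, 12 mm wide, top at 16 mm) crosses the rim as its mark. Origin: centre of its underside; +x points from the centre to the white bar (bar's centre 63 mm out), +z up
- jug_magenta_spout (a point): the tip of the magenta jug's spout, 47 mm from the jug's axis, 115 mm up; the spout is 17 mm wide, 102-122 mm up
- jug_magenta_handle (a point): the outermost middle of the magenta jug's loop handle, on the side away from the spout; handle 10 mm thick, 30-108 mm up, reaching 61 mm from the axis
- jug_yellow: loose white jug with yellow handle, spout and bands, about 280 g. Straight round open body, 56 mm diameter, 120 mm tall, wall 4 mm. Origin: centre of its underside; +z up, +x to the spout, -x to the handle. The body is bare on its +y and -y sides: grip across there from above, e.g. 90 mm up. Starts in a tray or on the coaster, standing on a floor 6 mm above the table
- tray_yellow: fixed round yellow drying tray, 130 mm outer diameter, floor 6 mm above the table, rim 14 mm high and 5 mm thick. One white bar (30 mm long, 12 mm wide, top at 16 mm) crosses the rim as its mark. Origin: centre of its underside; +x points from the centre to the white bar (bar's centre 63 mm out), +z up
- jug_yellow_spout (a point): the tip of the yellow jug's spout, 47 mm from the jug's axis, 115 mm up; the spout is 17 mm wide, 102-122 mm up
- jug_yellow_handle (a point): the outermost middle of the yellow jug's loop handle, on the side away from the spout; handle 10 mm thick, 30-108 mm up, reaching 61 mm from the axis
- coaster: fixed round cork coaster, 120 mm diameter, 6 mm thick, where one jug stands at the start; origin centre of its underside
- jug_plain: plain white unpainted jug, loose, same shape, size and axes as the painted jugs, standing on the table; a bystander, leave it
- brush_glass: loose glass tumbler 68 mm wide and 125 mm tall holding paint brushes that rise to 206 mm above the table, all within 36 mm of its axis; a bystander, leave it. Origin: centre of its underside
- jar0: loose round paint jar, 48 mm diameter, 74 mm tall, white screw cap with a blue disc on it; a bystander, leave it. Origin: centre of its underside
- jar1: loose round paint jar, 48 mm diameter, 74 mm tall, white screw cap with a turquoise disc on it; a bystander, leave it. Origin: centre of its underside
- jar2: loose round paint jar, 48 mm diameter, 74 mm tall, white screw cap with an orange disc on it; a bystander, leave it. Origin: centre of its underside
- brush: loose paint brush, 190 mm long, lying on the table at the right; a bystander, leave it. Origin: middle of its underside
Things that resemble listed ones, but are neither listed nor needed, are in the scene too. What is shaped like the jug_magenta but blue, green or red is not meant.

How it is judged (in metres and radians):
At the end, for the whole second after the job is handed in: Each painted jug stands upright (within about 4.5 degrees) on the floor of the tray of its own colour, its axis within 18 mm of the tray's centre and its spout towards the white bar within 10 degrees, released and at rest (horizontal distance between jug_magenta and tray_magenta below 0.018 m and z of jug_magenta in the frame of tray_magenta below 0.011 m and angle between each of jug_magenta, jug_yellow's own z axis and vertical below 0.08 rad and angle between the x axis of jug_magenta and the x axis of tray_magenta, either way round below 0.18 rad and x of jug_magenta_spout in the frame of tray_magenta above 0 m and linear speed of each of jug_magenta, jug_yellow below 0.02 m/s and horizontal distance between jug_yellow and tray_yellow below 0.018 m and z of jug_yellow in the frame of tray_yellow below 0.011 m and angle between the x axis of jug_yellow and the x axis of tray_yellow, either way round below 0.18 rad and x of jug_yellow_spout in the frame of tray_yellow above 0 m); the robot touches nothing.
It fails at once if the magenta jug is tipped (more than about 40 degrees) (angle between jug_magenta's own z axis and vertical above 0.7 rad).
It fails at once if the magenta jug is dropped or slammed (over 50 N) into a tray (contact force between jug_magenta and tray_magenta above 50 N or contact force between jug_magenta and tray_yellow above 50 N).
It fails at once if the yellow jug is tipped (more than about 40 degrees) (angle between jug_yellow's own z axis and vertical above 0.7 rad).
It fails at once if the yellow jug is dropped or slammed (over 50 N) into a tray (contact force between jug_yellow and tray_magenta above 50 N or contact force between jug_yellow and tray_yellow above 50 N).
It fails at once if a bystander (plain jug, brush glass, loose paint jar, lying brush) is moved by more than 30 mm or knocked over (distance of any of jug_plain, brush_glass, jar0, jar1, jar2, brush from where it was at the start of the episode above 0.03 m or angle between any of jug_plain, brush_glass, jar0, jar1, jar2's own z axis and vertical above 0.5 rad).
It also fails if it takes over 72 s, if anything falls off the work surface, if the arm or the gripper's body presses on something with over 40 N, if the wrist force passes 120 N, or if a joint passes its speed limit or range.

### The arm

A 6-joint arm with a two-finger parallel gripper is mounted at the origin on the work surface. World frame = base frame: x ahead of the robot, y to its left, z up, the work surface at z = 0. Lengths are in m, angles in degrees, forces in N, time in s.
With the tool pointing down it reaches from about 0.375 to 0.9 m from the base axis. Payload 3.1 kg.
Tool frame: the origin (TCP) lies at the very end of the fingers, on their centre line; the grasp point (between the pads) lies behind it (bot.grip_depth is the z of the grasp point in the tool frame, in m); z points along the fingers, y is the direction in which the jaws open and shut (so a half turn about z gives the same grasp; the last joint's range is limited). The gripper opens to 87 mm and grips with 3 to 60 N. Pads are 19 mm wide; open, the fingers measure 117 mm over their backs; the gripper's body (75 mm by 190 mm) begins 51 mm behind the grasp point.
Start: joints at [-79.842, 30.224, 82.088, -0, 67.689, -10.227], TCP at [0.218, -0.586, 0.223] pointing down, gripper open.
Joint ranges: [-176.69, 176.69], [-43.24, 126.21], [12.49, 139.97], [-82, 262], [0, 151.66], [-163.58, 163.58]. Speed limits (degrees/s): [159.86, 159.86, 180, 180, 180, 180].

### API

Orientations are given as a 3x3 rotation matrix whose columns are the frame's x, y, z axes.
In Python, from rig import bot, vision gives the robot as it stands. The module is installed in compiled form; this text tells all that it offers.
- The arm moves only by the shell command python3 -m jog 'ROWS'. ROWS is JSON, a list of rows, each a list of 3 entries, a list of its own where there are three numbers: the shift along the tool's x, y, z in mm, then the turn, a rotation vector about the tool's x, y, z in degrees, then the closure, from 0 (fully open) to 1 (shut). In form: [[[dx, dy, dz], [wx, wy, wz], fingers], ...]. A call has 1 to 12 rows; each row is the pose to reach, as a shift and turn from the pose commanded when the call began, along the tool's axes at that moment; what a row does not reach only later rows make up. A row lasts 1/12 s, in which the tool goes at most 41.7 mm and 7.16 degrees, less where a joint would pass 70% of its speed; a pose out of reach is approached as far as the arm can. A call with a gripper value outside its range is refused whole. The fingers move at their own pace and stop on an object; the grip force is fixed at half the most. Time passes only in rows, so rows that repeat a pose let the fingers close. It gives the time, the measured TCP pose, the force and the opening at its end, in the units of the state.
- bot.read_state(): the state, without advancing time (a new reading comes with each control period).
- vision.capture(name): name is "scene" or "top" or "wrist"; returns the picture (480x640x3 uint8, red, green, blue); there is no depth.
- vision.camera_info(name): a dict with "intrinsics" (3x3 intrinsics, pixels), "dist" ([k1, k2, p1, p2, k3] as OpenCV has them; the pictures are not rectified), "camera_from_world" (4x4, takes a point from world to camera coordinates); the wrist camera has in their place "mount" (4x4, takes a point from camera to tool coordinates, whose origin is the TCP and whose axes are the flange's). Camera axes: x right, y up, looking along -z (the intrinsics and any distortion apply to the point x, -y, -z); pixel columns grow to the right and rows downward; lengths in m; the calibration is good to about 2 mm. A picture is of the moment at which its call begins: read the wrist's pose just before it. camera_info takes no time and is no camera call.
- bot.hand_in(): hands the job in, once; it reports no verdict.
The state is a dict: "time_s": time; "joint_positions": joint angles; "qvel": joint speeds; "tau": joint torques, N m; "position": TCP position; "tcp_rot": TCP orientation; "force": force on the tool from outside, world axes, zero at the start; "moment": the same for the moment, N m; "opening": opening from 0.0 (shut) to 1.0 (fully open).
Only numpy, scipy, OpenCV 4.12 (cv2) and the standard library are available. Lean on these libraries where they do the work, as an engineer would, in place of code of your own. Each camera call takes 0.05 s, during which the arm holds its last target. There are 200 camera calls.

## Working session

There is one attempt and no reset: what is moved stays moved. The work goes in short steps, Python scripts to look and compute and a shell command to move; the robot and the scene stay as the last step left them, time stands still between calls to the robot, and variables do not carry over. Pictures are saved under pics/ and viewed, about 8 in all and at most 12, crops included, and the job is handed in when it is done.

```bash
mkdir -p pics
python3 - <<'E'
from rig import bot, vision
import cv2,numpy as np
s=bot.read_state();print(s['time_s'],s['position'],np.round(s['tcp_rot'],3),bot.grip_depth,s['opening'])
for n in ['top','scene']:
    im=vision.capture(n);cv2.imwrite(f'pics/{n}0.png',im[:,:,::-1])
    i=vision.camera_info(n);print(n,i)
print(vision.camera_info('wrist'))
E
```

```text
0.0 [ 0.21762217 -0.58511651  0.22157189] [[ 0.937  0.348 -0.   ]
 [ 0.348 -0.937  0.002]
 [ 0.    -0.002 -1.   ]] -0.0187 1.0006939406417368
top {'intrinsics': array([[501.64800403,   0.        , 324.08231457],
       [  0.        , 501.64800403, 239.01406591],
       [  0.        ,   0.        ,   1.        ]]), 'dist': array([0.04477839, 0.        , 0.        , 0.        , 0.        ]), 'camera_from_world': array([[-0.06548252, -0.99783324, -0.00639236, -0.0380746 ],
       [ 0.97349785, -0.06528963,  0.21917845, -0.47529205],
       [-0.2191209 ,  0.00812941,  0.97566385, -1.48275117],
       [ 0.        ,  0.        ,  0.        ,  1.        ]])}
scene {'intrinsics': array([[488.73192665,   0.        , 312.8763529 ],
       [  0.        , 488.73192665, 230.58278918],
       [  0.        ,   0.        ,   1.        ]]), 'dist': array([0.01660815, 0.        , 0.        , 0.        , 0.        ]), 'camera_from_world': array([[ 9.18314201e-02,  9.95774469e-01,  4.44617646e-04,
         3.10884293e-02],
       [-7.31536671e-01,  6.71601718e-02,  6.78486264e-01,
         2.94404138e-01],
       [ 6.75589438e-01, -6.26316112e-02,  7.34612954e-01,
        -1.70018053e+00],
       [ 0.00000000e+00,  0.00000000e+00,  0.00000000e+00,
         1.00000000e+00]])}
{'intrinsics': array([[332.6630064 ,   0.        , 317.3161489 ],
       [  0.        , 332.6630064 , 238.88263906],
       [  0.        ,   0.        ,   1.        ]]), 'dist': array([-0.05404009,  0.        ,  0.        ,  0.        ,  0.        ]), 'mount': array([[ 1.06216566e-03,  9.68051074e-01,  2.50750854e-01,
         6.85812678e-02],
       [ 9.99999375e-01, -1.11551197e-03,  7.06181456e-05,
         2.70488094e-04],
       [ 3.48077551e-04,  2.50750622e-01, -9.68051654e-01,
        -1.62172699e-01],
       [ 0.00000000e+00,  0.00000000e+00,  0.00000000e+00,
         1.00000000e+00]])}
```

View pics/top0.png

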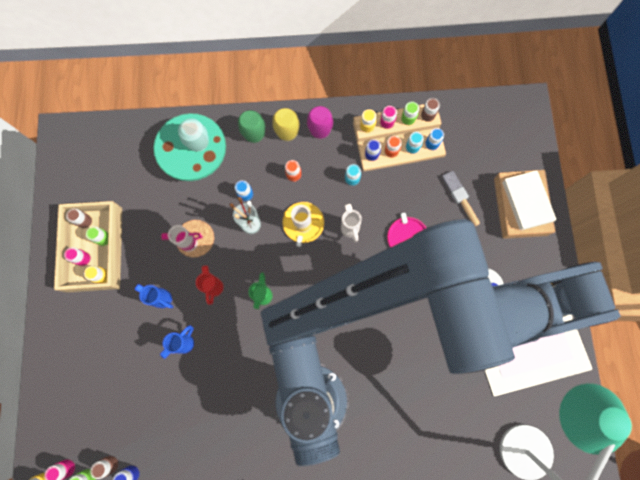

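View pics/scene0.png

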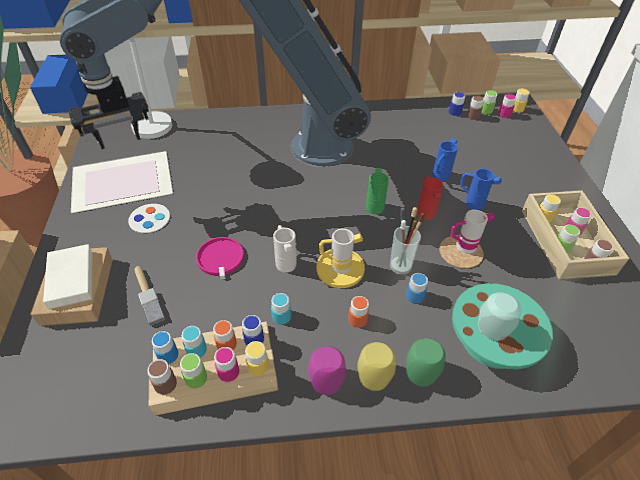

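The top view shows two candidates. The magenta-handled jug stands on the coaster at (182,237), and the yellow-handled jug stands in the yellow tray at (302,218). The plain jug is at (351,223), the brush glass at (247,220) and the magenta tray at (408,236). The red, green and blue jugs are not meant. I'll enlarge both views to confirm this.

```bash
cat > h.py <<'E'
import numpy as np,cv2
from rig import bot,vision
def cam(n,st=None):
    i=vision.camera_info(n)
    if n=='wrist':
        T=np.eye(4);T[:3,:3]=st['tcp_rot'];T[:3,3]=st['position'];W=T@i['mount']
    else: W=np.linalg.inv(i['camera_from_world'])
    return i['intrinsics'],i['dist'],W
def ray(c,p,z):
    K,d,W=c
    u=cv2.undistortPoints(np.array(p,float).reshape(-1,1,2),K,d).reshape(-1,2)
    v=np.c_[u[:,0],-u[:,1],-np.ones(len(u))]@W[:3,:3].T
    o=W[:3,3];return o+v*((z-o[2])/v[:,2])[:,None]
def proj(c,P):
    K,d,W=c
    q=(np.c_[np.array(P,float).reshape(-1,3),np.ones(np.size(P)//3)]@np.linalg.inv(W).T)[:,:3]
    q=q*[1,-1,-1];return cv2.projectPoints(q,np.zeros(3),np.zeros(3),K,d)[0].reshape(-1,2)
def two(c1,p1,c2,p2):
    A=[];b=[]
    for c,p in((c1,p1),(c2,p2)):
        a=ray(c,[p],0)[0];o=c[2][:3,3];d=(a-o)/np.linalg.norm(a-o);M=np.eye(3)-np.outer(d,d);A.append(M);b.append(M@o)
    return np.linalg.lstsq(np.vstack(A),np.hstack(b),rcond=None)[0]
E
python3 - <<'E'
import cv2,numpy as np
t=cv2.imread('pics/top0.png');s=cv2.imread('pics/scene0.png')
a=t[180:275,150:440];b=s[195:300,190:500]
a=cv2.resize(a,(800,262),interpolation=cv2.INTER_CUBIC);b=cv2.resize(b,(800,271),interpolation=cv2.INTER_CUBIC)
cv2.imwrite('pics/z1.png',np.vstack([a,b]))
E
```

```text
(no output)
```

View pics/z1.png

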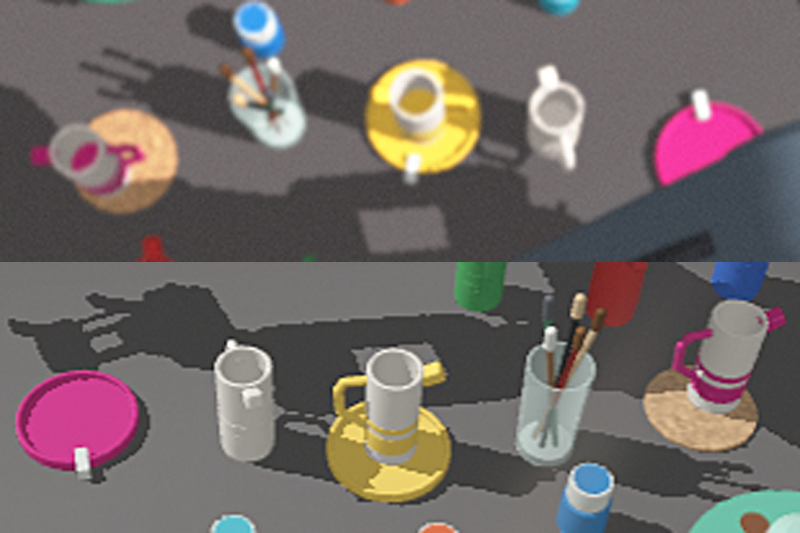

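The crop confirms both jugs. The magenta one is on the coaster, and both it and the yellow one have their spouts pointing towards +y (right in the scene view). The yellow bar is on the robot side and the magenta bar on the far side.

Run:
```python
from h import *
t=cam('top');s=cam('scene');np.set_printoptions(precision=4,suppress=True)
for n,a,b,z in[('mag rim',(180.1,235.5),(476.4,215.9),.126),('yel rim',(301.5,215.2),(342.3,236.5),.126),('plain rim',(351.5,218.8),(284.2,234.1),.12),('mag spout',(164.5,236.2),(489.6,216.7),.121),('yel spout',(287,218),(359,238.8),.121)]:
    print(n,two(t,a,s,b),ray(t,[a],z)[0,:2],ray(s,[b],z)[0,:2])
def cr(p):return(190+p[0]/2.58,195+p[1]/2.58)
def ct(p):return(150+p[0]/2.759,180+p[1]/2.759)
print('barM',ray(s,[cr((83,195))],.016)[0],ray(t,[ct((702,104))],.016)[0]);print('barY',ray(t,[ct((413,168))],.016)[0])
for n,f,c in(('top','pics/top0.png',t),('scene','pics/scene0.png',s)):
    h=cv2.cvtColor(cv2.imread(f),cv2.COLOR_BGR2HSV)
    for k,lo,hi in(('mag',(155,110,60),(175,255,255)),('yel',(18,110,60),(32,255,255)),('coaster',(5,60,90),(17,200,255))):
        m=cv2.inRange(h,lo,hi)
        x0,x1,y0,y1=(130,450,180,280) if n=='top' else (180,510,195,300)
        mm=np.zeros_like(m);mm[y0:y1,x0:x1]=m[y0:y1,x0:x1]
        C=max(cv2.findContours(mm,0,1)[0],key=cv2.contourArea)
        P=ray(c,C.reshape(-1,2),.014 if k!='coaster' else .006)[:,:2]
        H=cv2.convexHull(P.astype(np.float32)).reshape(-1,2)
        (x,y),r=cv2.minEnclosingCircle(H);print(n,k,x,y,r,P.min(0),P.max(0))
# glass: rim top
print('glass',ray(t,[ct((258,90))],.125)[0],ray(s,[cr((560,357-262))],.125)[0],ray(s,[cr((545,450-262))],0)[0])
print('jar blue',ray(t,[ct((258,22))],.074)[0])
```

```text
mag rim [0.4959 0.3538 0.1223] [0.4937 0.3485] [0.499  0.3563]
yel rim [ 0.5333 -0.0059  0.1193] [ 0.5314 -0.0072] [ 0.5393 -0.0059]
plain rim [ 0.5121 -0.153   0.1201] [ 0.5121 -0.1535] [ 0.5121 -0.1525]
mag spout [0.4967 0.3958 0.1171] [0.4959 0.3951] [0.5005 0.3928]
yel spout [0.5318 0.0384 0.1043] [0.5271 0.0361] [0.5466 0.0362]
barM [ 0.5337 -0.324   0.016 ] [ 0.5318 -0.3275  0.016 ]
barY [0.479  0.0069 0.016 ]
top mag 0.4743848443031311 -0.3302791118621826 0.06674804538488388 [ 0.4409 -0.3923] [ 0.5339 -0.266 ]
top yel 0.5414459109306335 -0.006461010780185461 0.0696580708026886 [ 0.474  -0.0733] [0.607  0.0599]
top coaster 0.5135101675987244 0.3378879129886627 0.06279370188713074 [0.4513 0.2763] [0.5754 0.3925]
scene mag 0.47699519991874695 -0.33124426007270813 0.06998894363641739 [ 0.4087 -0.3983] [ 0.5461 -0.269 ]
scene yel 0.5294312238693237 -0.015834152698516846 0.08875248581171036 [ 0.4444 -0.0735] [0.6164 0.0578]
scene coaster 0.5179988145828247 0.3361329734325409 0.06103593856096268 [0.4619 0.2763] [0.5776 0.3965]
glass [0.5509 0.1628 0.125 ] [0.5376 0.1619 0.125 ] [0.5562 0.1596 0.    ]
jar blue [0.6446 0.1682 0.074 ]
```

The measurements agree with the given sizes. The magenta tray's centre is about (0.472,-0.331) with its bar towards +x, and the yellow tray's is about (0.541,-0.006) with its bar towards -x. I'll move above the yellow jug for a close look.

```bash
cat >> h.py <<'E'
def delta(x,y,z,yaw):
    s=bot.read_state();R=s['tcp_rot']
    a=np.radians(yaw);x_=[np.cos(a),np.sin(a),0];z_=[0,0,-1];D=np.c_[x_,np.cross(z_,x_),z_]
    print('shift mm',np.round(R.T@(np.array([x,y,z])-s['position'])*1000,1),'turn',np.round(np.degrees(cv2.Rodrigues(R.T@D)[0].ravel()),2),'t',round(s['time_s'],2))
E
python3 -m jog '[[[100,-86,-40],[0,0,-30],0],[[300,-260,-50],[0,0,-69.6],0],[[300,-260,-50],[0,0,-69.6],0],[[498,-432,-58],[0,0,-69.6],0],[[498,-432,-58],[0,0,-69.6],0],[[498,-432,-58],[0,0,-69.6],0],[[498,-432,-58],[0,0,-69.6],0],[[498,-432,-58],[0,0,-69.6],0],[[498,-432,-58],[0,0,-69.6],0],[[498,-432,-58],[0,0,-69.6],0],[[498,-432,-58],[0,0,-69.6],0],[[498,-432,-58],[0,0,-69.6],0]]'
python3 -c "
from h import *
delta(.535,-.006,.28,90);print(bot.read_state()['position'],bot.read_state()['joint_positions'])"
```

```text
time_s: 1.1
position: [0.4565, -0.1478, 0.2693]
tcp_rot: [[0.0, 1.0, -0.0], [1.0, -0.0, 0.0], [0.0, -0.0, -1.0]]
force: [1.3, -0.6, -0.9]
opening: 0.998
shift mm [141.8  78.5 -10.7] turn [-0.02 -0.01 -0.02] t 1.1
[ 0.45647951 -0.14781252  0.26930102] [-3.13194640e+01  1.55407588e+01  9.88995583e+01  1.79149383e-03
  6.55850096e+01 -3.13044102e+01]
```

```bash
python3 -m jog '[[[142,78,-10],[0,0,0],0],[[142,78,-10],[0,0,0],0],[[142,78,-10],[0,0,0],0],[[142,78,-10],[0,0,0],0],[[142,78,-10],[0,0,0],0],[[142,78,-10],[0,0,0],0]]'
python3 - <<'E'
from h import *
import json
s=bot.read_state();im=vision.capture('wrist');cv2.imwrite('pics/w1.png',im[:,:,::-1]);t=vision.capture('top');cv2.imwrite('pics/top1.png',t[:,:,::-1])
json.dump({k:np.array(s[k]).tolist() for k in('position','tcp_rot')},open('w1.json','w'));print(s['position'])
E
```

```text
time_s: 1.6
position: [0.5345, -0.0061, 0.2789]
tcp_rot: [[-0.004, 1.0, -0.001], [1.0, 0.004, -0.0], [-0.0, -0.001, -1.0]]
force: [0.1, -0.1, -0.4]
opening: 0.999
[ 0.53445983 -0.00605167  0.27893389]
```

View pics/w1.png

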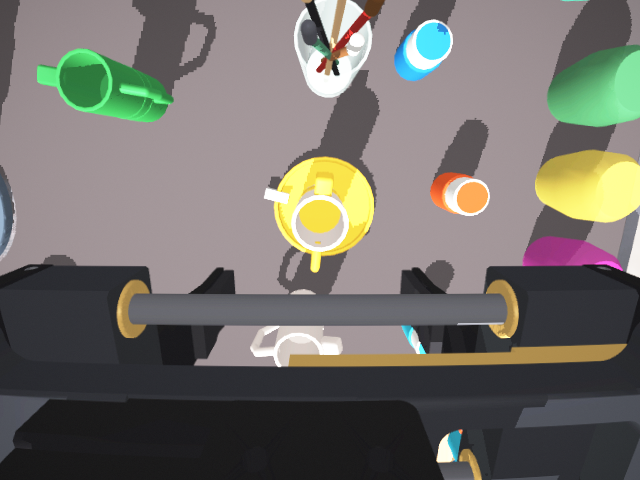

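```bash
cat >> h.py <<'E'
def white(im,x0,x1,y0,y1,smax=60,vmin=150):
    h=cv2.cvtColor(im,cv2.COLOR_BGR2HSV);m=cv2.inRange(h,(0,0,vmin),(180,smax,255))
    o=np.zeros_like(m);o[y0:y1,x0:x1]=m[y0:y1,x0:x1];return o
def big(m):return max(cv2.findContours(m,0,1)[0],key=cv2.contourArea).reshape(-1,2)
def circ(P):
    A=np.c_[2*P,np.ones(len(P))];s=np.linalg.lstsq(A,(P**2).sum(1),rcond=None)[0]
    return s[:2],np.sqrt(s[2]+s[:2]@s[:2])
E
python3 - <<'E'
from h import *
import json
s={k:np.array(v) for k,v in json.load(open('w1.json')).items()};c=cam('wrist',s)
np.set_printoptions(precision=4,suppress=True)
im=cv2.imread('pics/w1.png')
C=big(white(im,262,291,180,208));M=cv2.moments(C);b=(M['m10']/M['m00'],M['m01']/M['m00']);B=ray(c,[b],.016)[0];print('bar',b,B,cv2.boundingRect(C))
h=cv2.cvtColor(im,cv2.COLOR_BGR2HSV);y=cv2.inRange(h,(18,110,60),(34,255,255));o=np.zeros_like(y);o[150:280,262:385]=y[150:280,262:385]
C=big(o);P=ray(c,C,.014)[:,:2]
k=cv2.convexHull(C).reshape(-1,2);k=C[(C[:,1]<240)&(C[:,0]>297)|((C[:,1]<182))]
ctr,r=circ(ray(c,k,.014)[:,:2]);res=np.abs(np.linalg.norm(ray(c,k,.014)[:,:2]-ctr,axis=1)-r);k=k[res<.004];ctr,r=circ(ray(c,k,.014)[:,:2]);print('tray',ctr,r,len(k))
d=B[:2]-ctr;print('bar dir',np.degrees(np.arctan2(d[1],d[0])),np.linalg.norm(d))
C=big(white(im,285,358,183,258,70,140));print(cv2.boundingRect(C))
H=cv2.convexHull(C).reshape(-1,2)
P=ray(c,H,.126)[:,:2];cc,rr=circ(P);print('rim',cc,rr, cv2.minEnclosingCircle(P.astype(np.float32)))
cv2.imwrite('pics/w1c.png',cv2.resize(im[145:285,255:395],(800,800),interpolation=cv2.INTER_CUBIC)[:600])
cv2.imwrite('pics/w1c.png',cv2.resize(im[150:285,255:395],(600,579),interpolation=cv2.INTER_CUBIC))
E
```

```text
bar (271.79553903345726, 195.50640231309376) [0.4763 0.0091 0.016 ] (262, 180, 27, 28)
tray [ 0.5429 -0.0063] 0.064450301349086 150
bar dir 166.9930060943398 0.06830602396420597
(291, 190, 58, 62)
rim [ 0.5367 -0.002 ] 0.029060013595537375 ((0.5362104773521423, -0.0014438173966482282), 0.030639655888080597)
```

View pics/w1c.png

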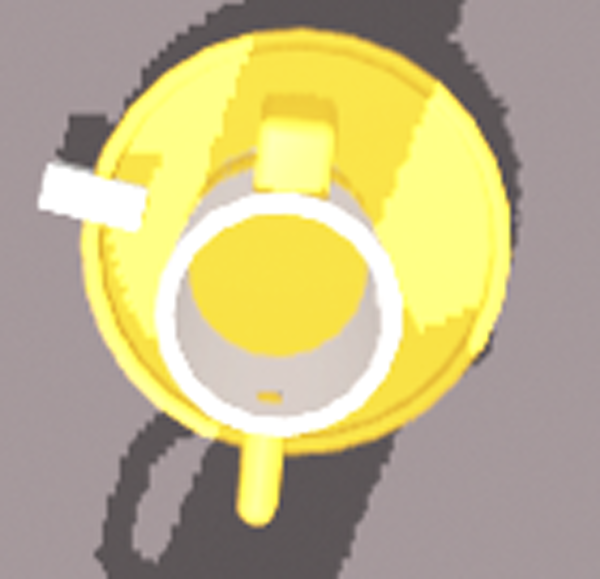

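Run:
```python
from h import *
import json
s={k:np.array(v) for k,v in json.load(open('w1.json')).items()};c=cam('wrist',s)
f=lambda p:(255+p[0]/4.286,150+p[1]/4.286)
a=lambda d:np.degrees(np.arctan2(d[1],d[0]))
R=ray(c,[f((279,314))],.126)[0];S=ray(c,[f((298,120))],.122)[0];H=ray(c,[f((257,518))],.09)[0];B=ray(c,[f((93,197))],.016)[0];T=np.array([.5429,-.0063,0])
e=ray(c,[f((43,188)),f((140,210))],.016)
print(R,S,H,B,a(S-R),np.linalg.norm((S-R)[:2]),a(R-H),np.linalg.norm((R-H)[:2]),a(S-H),a(B-T),np.linalg.norm((B-T)[:2]),a(e[0]-e[1]))
delta(R[0],R[1],.15,90);print(a(bot.read_state()['tcp_rot'][:,0]))
```

```text
[ 0.53746961 -0.00385167  0.126     ] [0.54138636 0.03913274 0.122     ] [ 0.53243368 -0.06572565  0.09      ] [0.48261343 0.00853019 0.016     ] 84.79356846524304 0.04316248895121432 85.34694728865017 0.062078579257968385 85.1199905655202 166.179930608204 0.062083856772164395 167.35697631485294
shift mm [  4.3   4.2 128.8] turn [-0.1   0.01  0.01] t 1.7
90.00822056872066
```

```bash
python3 -m jog '[[[4,4,40],[0,0,4.8],0],[[4,4,80],[0,0,4.8],0],[[4,4,120],[0,0,4.8],0],[[4,4,120],[0,0,4.8],0],[[4,4,120],[0,0,4.8],0],[[4,4,120],[0,0,4.8],0]]'
python3 -c "
from h import *
for i in range(2): delta(.5375,-.0039,.077,85.2)"
```

```text
time_s: 2.2
position: [0.5392, -0.0053, 0.1609]
tcp_rot: [[0.086, 0.996, 0.002], [0.996, -0.086, -0.001], [-0.0, 0.002, -1.0]]
force: [0.7, -0.6, 0.6]
opening: 1.0
shift mm [ 1.3 -2.  83.9] turn [ 0.13  0.02 -0.12] t 2.2
shift mm [ 1.3 -2.  83.9] turn [ 0.13  0.02 -0.12] t 2.2
```

```bash
python3 -m jog '[[[1,-1,20],[0,0,0],0],[[1,-1,40],[0,0,0],0],[[1,-1,60],[0,0,0],0],[[1,-1,75],[0,0,0],0],[[1,-1,84],[0,0,0],0],[[1,-1,84],[0,0,0],0],[[1,-1,84],[0,0,0],0.2],[[1,-1,84],[0,0,0],0.3],[[1,-1,84],[0,0,0],0.4],[[1,-1,84],[0,0,0],0.5],[[1,-1,84],[0,0,0],0.5],[[1,-1,84],[0,0,0],0.5]]'
python3 -m jog '[[[0,0,0],[0,0,0],0.5],[[0,0,0],[0,0,0],0.5],[[0,0,0],[0,0,0],0.5],[[0,0,0],[0,0,0],0.5]]'
```

```text
time_s: 3.2
position: [0.5372, -0.0028, 0.0758]
tcp_rot: [[0.084, 0.996, 0.0], [0.996, -0.084, -0.0], [-0.0, 0.0, -1.0]]
force: [-0.8, -0.3, 3.2]
opening: 0.646
time_s: 3.53
position: [0.5373, -0.0028, 0.0757]
tcp_rot: [[0.084, 0.996, 0.0], [0.996, -0.084, -0.0], [-0.0, 0.0, -1.0]]
force: [-1.6, -0.7, 5.2]
opening: 0.645
```

```bash
python3 -m jog '[[[0,0,-8],[0,0,0],0.5],[[0,0,-18],[0,0,0],0.5],[[0,0,-28],[0,0,0],0.5],[[0,0,-30],[0,0,-6],0.5],[[0,0,-30],[0,0,-13],0.5],[[0,0,-30],[0,0,-20],0.5],[[0,0,-30],[0,0,-27],0.5],[[0,0,-30],[0,0,-34],0.5],[[0,0,-30],[0,0,-40],0.5],[[0,0,-30],[0,0,-40],0.5]]'
python3 -m jog '[[[0,0,0],[0,0,-6],0.5],[[0,0,0],[0,0,-13],0.5],[[0,0,0],[0,0,-20],0.5],[[0,0,0],[0,0,-27],0.5],[[0,0,0],[0,0,-34],0.5],[[0,0,0],[0,0,-40],0.5],[[0,0,0],[0,0,-41.6],0.5],[[0,0,0],[0,0,-41.6],0.5],[[0,0,0],[0,0,-41.6],0.5]]'
python3 - <<'E'
from h import *
s=bot.read_state();im=vision.capture('wrist');cv2.imwrite('pics/w2.png',im[:,:,::-1])
delta(.5425,-.006,.0775,166.8);print(s['force'],s['opening'])
E
```

```text
time_s: 4.37
position: [0.5374, -0.0029, 0.106]
tcp_rot: [[-0.578, 0.816, 0.001], [0.816, 0.578, -0.0], [-0.0, 0.0, -1.0]]
force: [-0.7, -0.1, -3.1]
opening: 0.646
time_s: 5.12
position: [0.5374, -0.0029, 0.1057]
tcp_rot: [[-0.973, 0.231, 0.0], [0.231, 0.973, -0.0], [-0.0, 0.0, -1.0]]
force: [-0.7, 0.8, -3.5]
opening: 0.647
shift mm [-5.7 -1.9 28.1] turn [ 0.    0.02 -0.15] t 5.17
[-0.6690744   0.84001758 -3.51952411] 0.6466093980917397
```

View pics/w2.png

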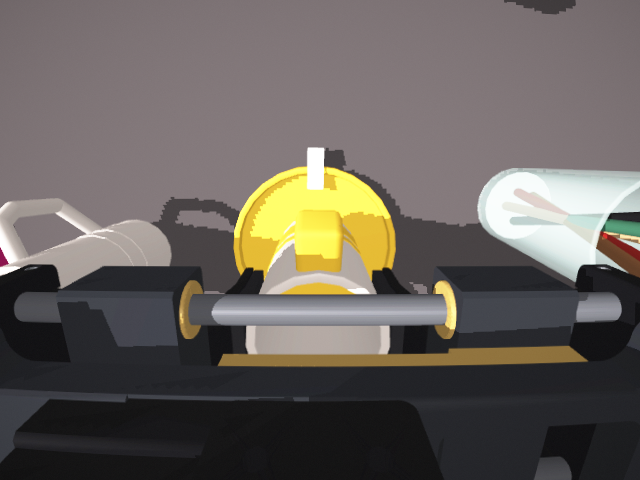

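The grasp held: the spout at (320,240) lines up with the bar at (316,168). I'll centre the jug and lower it gently.

```bash
python3 -m jog '[[[-5.5,-2,4],[0,0,0],0.5],[[-5.5,-2,10],[0,0,0],0.5],[[-5.5,-2,16],[0,0,0],0.5],[[-5.5,-2,21],[0,0,0],0.5],[[-5.5,-2,24],[0,0,0],0.5],[[-5.5,-2,26],[0,0,0],0.5],[[-5.5,-2,27],[0,0,0],0.5],[[-5.5,-2,28],[0,0,0],0.5],[[-5.5,-2,29],[0,0,0],0.5],[[-5.5,-2,29.5],[0,0,0],0.5],[[-5.5,-2,30],[0,0,0],0.5],[[-5.5,-2,30],[0,0,0],0.5]]'
```

```text
time_s: 6.17
position: [0.5424, -0.0061, 0.0758]
tcp_rot: [[-0.974, 0.229, 0.001], [0.229, 0.974, -0.0], [-0.001, -0.0, -1.0]]
force: [-1.0, -0.6, -0.2]
opening: 0.645
```

```bash
python3 -m jog '[[[0,0,0.3],[0,0,0],0.3],[[0,0,0.3],[0,0,0],0.2],[[0,0,0.3],[0,0,0],0.1],[[0,0,0],[0,0,0],0],[[0,0,0],[0,0,0],0],[[0,0,-10],[0,0,0],0],[[0,0,-40],[0,0,0],0],[[0,0,-80],[0,0,0],0],[[0,0,-120],[0,0,0],0],[[0,0,-160],[0,0,0],0],[[0,0,-200],[0,0,0],0],[[0,0,-220],[0,0,0],0]]'
python3 - <<'E'
from h import *
s=bot.read_state();im=vision.capture('wrist');cv2.imwrite('pics/w3.png',im[:,:,::-1]);c=cam('wrist',s)
print(s['position'])
delta(.50,.352,.30,90)
print('expect rim',proj(c,[[.5424,-.0061,.126],[.5429,-.0063,.014],[.4815,.0081,.016]]))
cv2.imwrite('pics/w3c.png',im[120:300,200:440,::-1].repeat(3,0).repeat(3,1))
E
```

```text
time_s: 7.17
position: [0.5441, -0.0063, 0.3016]
tcp_rot: [[-0.974, 0.228, 0.009], [0.228, 0.974, -0.002], [-0.009, 0.0, -1.0]]
force: [1.2, -1.3, -0.2]
opening: 0.996
[ 0.54411827 -0.00633891  0.30159349]
shift mm [126.4 338.7   2.3] turn [ 0.58  0.71 76.8 ] t 7.22
expect rim [[317.01938015 217.36861043]
 [317.01451141 201.56410577]
 [317.0545528  153.87844944]]
```

View pics/w3c.png

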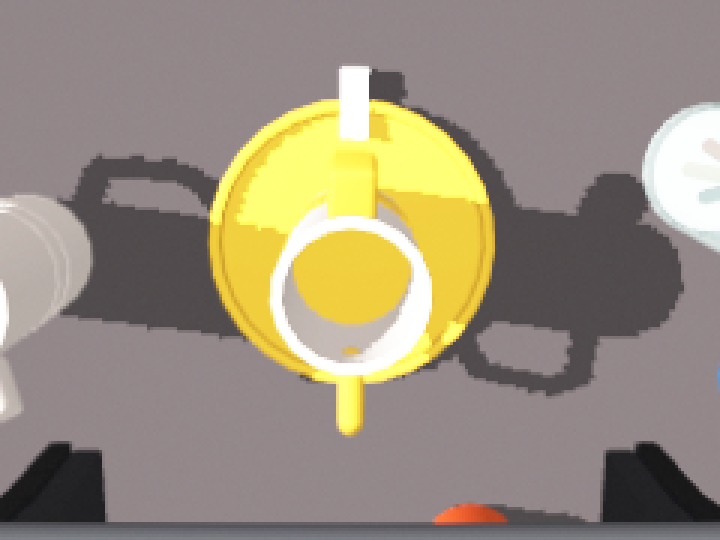

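The yellow jug is down, centred and aligned with its bar. Next is the magenta jug.

```bash
python3 -m jog '[[[15,40,0],[0,0,7],0],[[30,80,0],[0,0,14],0],[[45,120,0],[0,0,21],0],[[60,160,0],[0,0,28],0],[[75,200,0],[0,0,35],0],[[90,240,0],[0,0,42],0],[[105,280,0],[0,0,49],0],[[120,320,0],[0,0,56],0],[[126,338,0],[0,0,63],0],[[126,338,0],[0,0,70],0],[[126,338,0],[0,0,76.8],0],[[126,338,0],[0,0,76.8],0]]'
python3 -m jog '[[[0,0,0],[0,0,0],0],[[0,0,0],[0,0,0],0],[[0,0,0],[0,0,0],0]]'
python3 - <<'E'
from h import *
import json
s=bot.read_state();im=vision.capture('wrist')[:,:,::-1];cv2.imwrite('pics/w4.png',im);c=cam('wrist',s)
json.dump({k:np.array(s[k]).tolist() for k in('position','tcp_rot')},open('w4.json','w'))
p=proj(c,[[.496,.352,.126]])[0].astype(int);x0,y0=max(p[0]-70,0),max(p[1]-70,0);print(p,x0,y0)
cv2.imwrite('pics/w4c.png',cv2.resize(im[y0:y0+140,x0:x0+140],(560,560),interpolation=cv2.INTER_CUBIC))
E
```

```text
time_s: 8.22
position: [0.4957, 0.3534, 0.2953]
tcp_rot: [[0.002, 1.0, -0.0], [1.0, -0.002, -0.0], [-0.0, -0.0, -1.0]]
force: [0.0, -1.1, -0.2]
opening: 0.999
time_s: 8.47
position: [0.4966, 0.3515, 0.2955]
tcp_rot: [[-0.001, 1.0, -0.0], [1.0, 0.001, -0.0], [-0.0, -0.0, -1.0]]
force: [-0.4, 0.1, 0.2]
opening: 1.007
[316 221] 246 151
```

View pics/w4c.png

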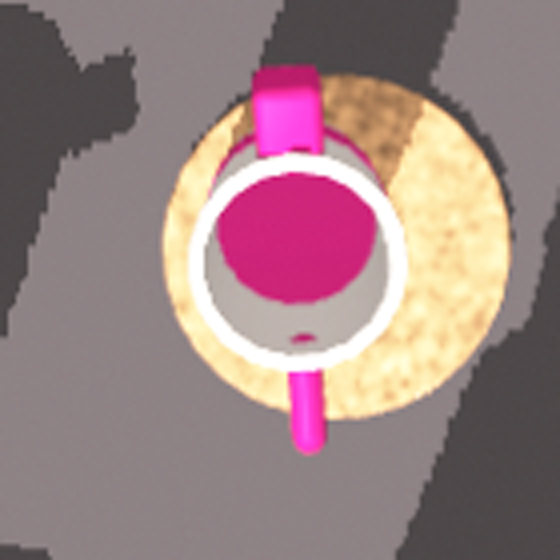

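Rim centre is at crop (298,262), the spout's front edge at (285,72) and the handle's end at (310,447).

Run:
```python
from h import *
import json
s={k:np.array(v) for k,v in json.load(open('w4.json')).items()};c=cam('wrist',s)
f=lambda p:(246+p[0]/4,151+p[1]/4)
a=lambda d:np.degrees(np.arctan2(d[1],d[0]))
R=ray(c,[f((298,262))],.126)[0];S=ray(c,[f((285,90))],.122)[0];H=ray(c,[f((310,445))],.09)[0]
print(R,S,H,a(S-R),np.linalg.norm((S-R)[:2]),a(R-H),np.linalg.norm((R-H)[:2]),a(S-H))
delta(R[0],R[1],.077,a(S-H))
```

```text
[0.50024919 0.35719757 0.126     ] [0.49687501 0.39985825 0.122     ] [0.50430847 0.29643541 0.09      ] 94.52231414800146 0.042793915477286726 93.82202355503827 0.0608975962555208 94.11103563940217
shift mm [  5.9   3.5 218.5] turn [-0.01  0.   -4.09] t 8.52
```

```bash
python3 -m jog '[[[5.5,3.5,20],[0,0,-4.1],0],[[5.5,3.5,60],[0,0,-4.1],0],[[5.5,3.5,100],[0,0,-4.1],0],[[5.5,3.5,130],[0,0,-4.1],0],[[5.5,3.5,150],[0,0,-4.1],0],[[5.5,3.5,170],[0,0,-4.1],0],[[5.5,3.5,190],[0,0,-4.1],0],[[5.5,3.5,205],[0,0,-4.1],0],[[5.5,3.5,215],[0,0,-4.1],0],[[5.5,3.5,219],[0,0,-4.1],0],[[5.5,3.5,219],[0,0,-4.1],0],[[5.5,3.5,219],[0,0,-4.1],0]]'
python3 -m jog '[[[0,0,0],[0,0,0],0.1],[[0,0,0],[0,0,0],0.2],[[0,0,0],[0,0,0],0.3],[[0,0,0],[0,0,0],0.4],[[0,0,0],[0,0,0],0.5],[[0,0,0],[0,0,0],0.5],[[0,0,0],[0,0,0],0.5],[[0,0,0],[0,0,0],0.5],[[0,0,0],[0,0,0],0.5]]'
```

```text
time_s: 9.52
position: [0.5009, 0.3574, 0.077]
tcp_rot: [[-0.071, 0.997, 0.001], [0.997, 0.071, 0.001], [0.0, 0.001, -1.0]]
force: [-0.3, -0.6, -0.6]
opening: 1.0
time_s: 10.27
position: [0.5003, 0.3573, 0.0765]
tcp_rot: [[-0.071, 0.997, 0.0], [0.997, 0.071, 0.0], [0.0, 0.0, -1.0]]
force: [-0.4, -0.2, 2.7]
opening: 0.652
```

```bash
python3 -m jog '[[[0,0,-8],[0,0,0],0.5],[[0,0,-25],[0,0,0],0.5],[[0,0,-50],[0,0,0],0.5],[[0,0,-75],[0,0,0],0.5],[[0,0,-100],[0,0,0],0.5],[[0,0,-125],[0,0,0],0.5],[[0,0,-150],[0,0,0],0.5],[[0,0,-175],[0,0,0],0.5],[[0,0,-200],[0,0,0],0.5],[[0,0,-220],[0,0,0],0.5],[[0,0,-235],[0,0,0],0.5],[[0,0,-240],[0,0,0],0.5]]'
python3 - <<'E'
from h import *
a=lambda d:np.degrees(np.arctan2(d[1],d[0]))
for n in('top','scene'):
    im=vision.capture(n)[:,:,::-1].copy();cv2.imwrite(f'pics/{n}2.png',im);c=cam(n)
    h=cv2.cvtColor(im,cv2.COLOR_BGR2HSV);m=cv2.inRange(h,(155,110,60),(175,255,255))
    x0,x1,y0,y1=(375,440,205,265) if n=='top' else(185,255,230,285)
    o=np.zeros_like(m);o[y0:y1,x0:x1]=m[y0:y1,x0:x1];C=big(o);ctr=0
    k=cv2.convexHull(C).reshape(-1,2);
    for i in range(3):
        P=ray(c,k,.014)[:,:2];ctr,r=circ(P);k=k[np.abs(np.linalg.norm(P-ctr,axis=1)-r)<.003]
    w=big(white(im,*((396,412,208,224) if n=='top' else(214,230,262,282)),90,140));M=cv2.moments(w)
    b=(M['m10']/M['m00'],M['m01']/M['m00']);B=ray(c,[b],.016)[0,:2];print(n,ctr,r,len(k),b,B,a(B-ctr),np.linalg.norm(B-ctr))
delta(.60,0,.318,60)
E
```

```text
time_s: 11.27
position: [0.5012, 0.3577, 0.3193]
tcp_rot: [[-0.071, 0.997, 0.004], [0.997, 0.071, 0.002], [0.002, 0.005, -1.0]]
force: [0.5, 0.5, -1.0]
opening: 0.647
top [ 0.4694183  -0.33221015] 0.0669587859771707 27 (403.83870967741933, 217.2831541218638) [ 0.53329887 -0.3257577 ] 5.767773893090571 0.06420561659938914
scene [ 0.47743766 -0.33406379] 0.0678096963708421 24 (221.41319444444443, 272.4791666666667) [ 0.5399863  -0.32577696] 7.546944492010757 0.06309520464765837
shift mm [-363.5   73.8   -1. ] turn [ 0.08 -0.06 34.09] t 11.37
```

```bash
python3 -m jog '[[[-15,3,0],[0,0,3],0.5],[[-45,9,0],[0,0,6],0.5],[[-80,16,0],[0,0,9],0.5],[[-115,23,0],[0,0,12],0.5],[[-150,30,0],[0,0,15],0.5],[[-185,37,0],[0,0,18],0.5],[[-220,45,0],[0,0,21],0.5],[[-255,52,0],[0,0,24],0.5],[[-290,59,0],[0,0,27],0.5],[[-325,66,0],[0,0,30],0.5],[[-350,71,0],[0,0,33],0.5],[[-363,74,0],[0,0,34],0.5]]'
python3 -c "
from h import *
delta(.475,-.25,.318,6.5)"
```

```text
time_s: 12.37
position: [0.5998, -0.0031, 0.3141]
tcp_rot: [[0.503, 0.864, -0.003], [0.864, -0.503, -0.001], [-0.002, -0.003, -1.0]]
force: [0.2, 0.3, -2.8]
opening: 0.646
shift mm [-276.2   16.4   -3.3] turn [-0.07  0.2  53.3 ] t 12.37
```

```bash
python3 -m jog '[[[-10,0,0],[0,0,4],0.5],[[-35,2,0],[0,0,9],0.5],[[-65,4,0],[0,0,14],0.5],[[-95,6,0],[0,0,19],0.5],[[-125,8,0],[0,0,24],0.5],[[-155,10,0],[0,0,29],0.5],[[-185,12,0],[0,0,34],0.5],[[-215,14,0],[0,0,39],0.5],[[-245,15,0],[0,0,44],0.5],[[-265,16,0],[0,0,49],0.5],[[-276,16,0],[0,0,53.3],0.5],[[-276,16,0],[0,0,53.3],0.5]]'
python3 -m jog '[[[0,0,0],[0,0,0],0.5],[[0,0,0],[0,0,0],0.5],[[0,0,0],[0,0,0],0.5]]'
python3 - <<'E'
from h import *
import json
s=bot.read_state();im=vision.capture('wrist')[:,:,::-1];cv2.imwrite('pics/w5.png',im)
json.dump({k:np.array(s[k]).tolist() for k in('position','tcp_rot')},open('w5.json','w'));c=cam('wrist',s)
print(proj(c,[[.472,-.332,.014],[.535,-.325,.016]]))
E
```

```text
time_s: 13.37
position: [0.4747, -0.2478, 0.315]
tcp_rot: [[0.993, 0.115, -0.002], [0.115, -0.993, 0.001], [-0.002, -0.001, -1.0]]
force: [-0.7, 0.0, -2.0]
opening: 0.646
time_s: 13.62
position: [0.4765, -0.2453, 0.3159]
tcp_rot: [[0.993, 0.121, -0.001], [0.121, -0.993, 0.001], [-0.0, -0.001, -1.0]]
force: [-0.2, -0.7, -2.6]
opening: 0.653
[[377.87945266 213.8157405 ]
 [380.66478738 168.32221913]]
```

View pics/w5.png

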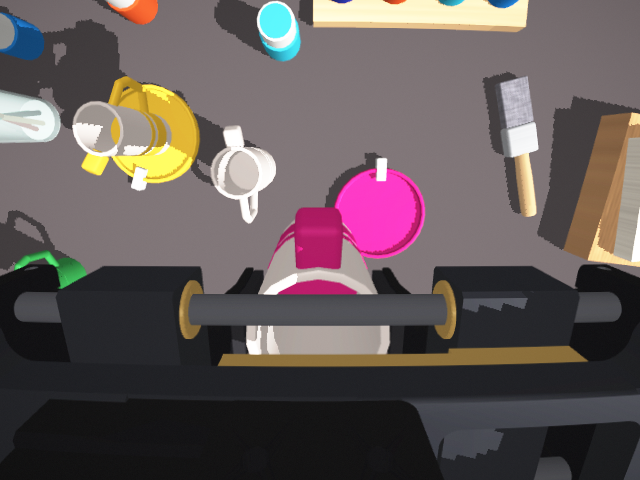

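The magenta tray is fully visible around (380,212) with its bar at (381,169), and the jug is held straight. I'll measure the tray from this view.

Run:
```python
from h import *
import json
s={k:np.array(v) for k,v in json.load(open('w5.json')).items()};c=cam('wrist',s)
a=lambda d:np.degrees(np.arctan2(d[1],d[0]))
im=cv2.imread('pics/w5.png')
h=cv2.cvtColor(im,cv2.COLOR_BGR2HSV);m=cv2.inRange(h,(145,110,60),(178,255,255));o=np.zeros_like(m);o[150:270,333:432]=m[150:270,333:432]
C=big(o);k=C[(C[:,1]<256)]
for i in range(4):
    P=ray(c,k,.014)[:,:2];ctr,r=circ(P);q=np.abs(np.linalg.norm(P-ctr,axis=1)-r)<(.006,.004,.003,.003)[i];k=k[q]
w=big(white(im,370,394,150,190,80,140));M=cv2.moments(w);b=(M['m10']/M['m00'],M['m01']/M['m00']);B=ray(c,[b],.016)[0,:2]
print(ctr,r,len(k),b,B,a(B-ctr),np.linalg.norm(B-ctr))
y=a(B-ctr);delta(ctr[0],ctr[1],.13,y)
```

```text
[ 0.471075  -0.3327756] 0.06520855938792944 195 (381.09246309246305, 168.40015540015537) [ 0.53497073 -0.32559866] 6.408759477087258 0.06429753077083668
shift mm [-16.   86.2 186. ] turn [-0.05  0.01  0.53] t 13.67
```

```bash
python3 -m jog '[[[-5,25,0],[0,0,0.5],0.5],[[-10,55,0],[0,0,0.5],0.5],[[-14,75,10],[0,0,0.5],0.5],[[-16,86,25],[0,0,0.5],0.5],[[-16,86,50],[0,0,0.5],0.5],[[-16,86,75],[0,0,0.5],0.5],[[-16,86,100],[0,0,0.5],0.5],[[-16,86,125],[0,0,0.5],0.5],[[-16,86,145],[0,0,0.5],0.5],[[-16,86,160],[0,0,0.5],0.5],[[-16,86,170],[0,0,0.5],0.5],[[-16,86,170],[0,0,0.5],0.5]]'
python3 -m jog '[[[0,0,8],[0,0,0],0.5],[[0,0,20],[0,0,0],0.5],[[0,0,30],[0,0,0],0.5],[[0,0,36],[0,0,0],0.5],[[0,0,40],[0,0,0],0.5],[[0,0,40],[0,0,0],0.5],[[0,0,40],[0,0,0],0.5]]'
python3 - <<'E'
from h import *
delta(.471,-.3328,.0765,6.4)
im=vision.capture('wrist')[:,:,::-1];cv2.imwrite('pics/w6.png',im)
E
```

```text
time_s: 14.67
position: [0.4699, -0.3324, 0.1441]
tcp_rot: [[0.994, 0.111, -0.003], [0.111, -0.994, 0.003], [-0.003, -0.004, -1.0]]
force: [-0.9, 0.4, -1.7]
opening: 0.644
time_s: 15.25
position: [0.4706, -0.3342, 0.1065]
tcp_rot: [[0.994, 0.109, 0.0], [0.109, -0.994, -0.0], [0.0, 0.0, -1.0]]
force: [-0.4, -0.3, -2.2]
opening: 0.646
shift mm [ 0.5 -1.3 30. ] turn [ 0.01 -0.01 -0.11] t 15.25
```

View pics/w6.png

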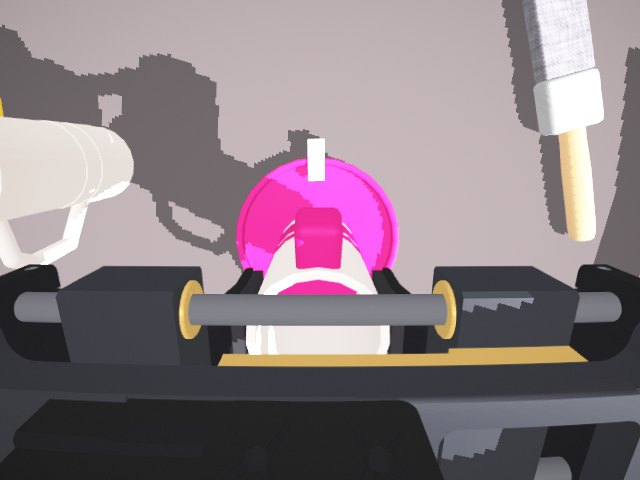

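```bash
python3 -m jog '[[[0,-1,5],[0,0,0],0.5],[[0,-1,11],[0,0,0],0.5],[[0,-1,17],[0,0,0],0.5],[[0,-1,22],[0,0,0],0.5],[[0,-1,25],[0,0,0],0.5],[[0,-1,27],[0,0,0],0.5],[[0,-1,28],[0,0,0],0.5],[[0,-1,29],[0,0,0],0.5],[[0,-1,29.5],[0,0,0],0.5],[[0,-1,30],[0,0,0],0.5],[[0,-1,30.5],[0,0,0],0.5],[[0,-1,30.5],[0,0,0],0.5]]'
```

```text
time_s: 16.3
position: [0.4705, -0.3331, 0.0765]
tcp_rot: [[0.994, 0.11, 0.0], [0.11, -0.994, -0.0], [0.0, 0.001, -1.0]]
force: [-0.5, 1.4, 2.3]
opening: 0.643
```

Contact shows: the vertical force went from -2.2 to +2.3 N. I'll release and rise.

```bash
python3 -m jog '[[[0,0,0],[0,0,0],0.3],[[0,0,0],[0,0,0],0.2],[[0,0,0],[0,0,0],0.1],[[0,0,0],[0,0,0],0],[[0,0,0],[0,0,0],0],[[0,0,-10],[0,0,0],0],[[0,0,-40],[0,0,0],0],[[0,0,-80],[0,0,0],0],[[0,0,-120],[0,0,0],0],[[0,0,-160],[0,0,0],0],[[0,0,-200],[0,0,0],0],[[0,0,-220],[0,0,0],0]]'
python3 -m jog '[[[0,0,0],[0,0,0],0],[[0,0,0],[0,0,0],0],[[0,0,0],[0,0,0],0]]'
python3 - <<'E'
from h import *
s=bot.read_state();a=vision.capture('wrist')[:,:,::-1];c=cam('wrist',s);b=vision.capture('scene')[:,:,::-1]
print(s['position'],proj(c,[[.4705,-.3331,.126],[.471,-.3328,.014],[.535,-.3256,.016]]))
A=cv2.resize(a[120:300,200:440],(400,300));B=cv2.resize(b[190:310,190:510],(800,300))
out=np.zeros((600,800,3),np.uint8);out[:300,:400]=A;out[300:]=B;cv2.imwrite('pics/fin.png',out)
E
```

```text
time_s: 17.3
position: [0.4719, -0.3344, 0.3023]
tcp_rot: [[0.994, 0.11, 0.007], [0.11, -0.994, -0.007], [0.006, 0.008, -1.0]]
force: [1.0, -0.4, -0.1]
opening: 0.997
time_s: 17.55
position: [0.4696, -0.3323, 0.2951]
tcp_rot: [[0.994, 0.109, -0.001], [0.109, -0.994, 0.001], [-0.001, -0.002, -1.0]]
force: [-0.1, 0.0, -0.4]
opening: 0.998
[ 0.46959859 -0.33229375  0.29505114] [[318.32446652 221.51023779]
 [318.0501938  204.29771861]
 [318.01307365 155.01196229]]
```

View pics/fin.png

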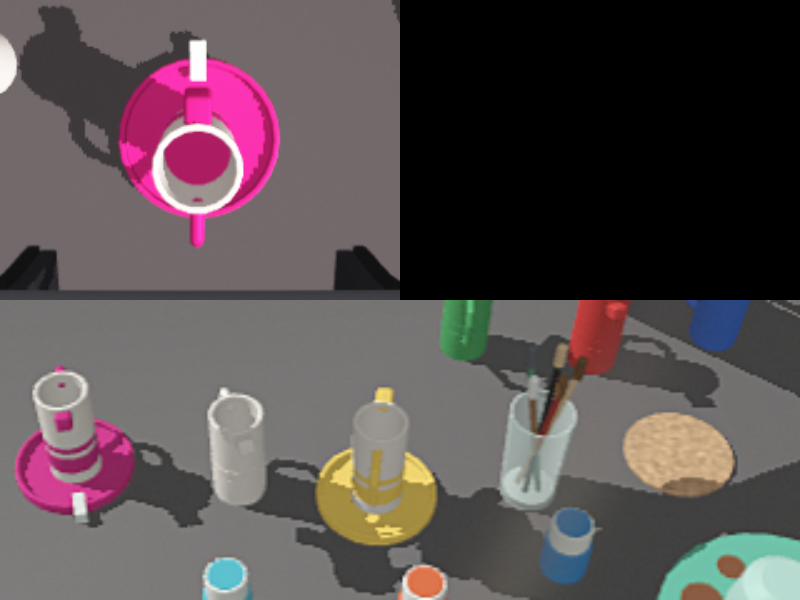

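Both jugs stand upright and centred with their spouts at the bars, and the bystanders have not moved. Handing in.

```bash
python3 -c "
from rig import bot
print(bot.hand_in(),bot.read_state()['time_s'])"
```

```text
the job is handed in; nothing more can be done
the job is handed in; nothing more can be done
```

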